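# Zero the portion scale and print a label

## Robot

A 7-joint arm with a two-finger parallel gripper is mounted at the origin on the work surface. World frame = base frame: x ahead of the robot, y to its left, z up, the work surface at z = 0. Lengths are in m, angles in rad, forces in N, time in s.
With the tool pointing down it reaches from about 0.4 to 0.875 m from the base axis. Payload 4.4 kg.
Tool frame: the origin (TCP) lies midway between the tips of the shut fingers; the grasp point (between the pads) lies 19 mm behind it; y points along the fingers, x is the direction in which the jaws open and shut, and the axes are right-handed (so a half turn about y gives the same grasp; the last joint's range is limited). The gripper opens to 85 mm and grips with 20 to 120 N. Pads are 22 mm wide; open, the fingers measure 114 mm over their backs; the gripper's body (76 mm by 85 mm) begins 54 mm behind the grasp point. The pads swing forward as they close: fully open they stand 13 mm farther back than shut.
Start: joints at [-0.066, 0.628, 0.038, 1.517, -0.027, 0.996, -0.02], TCP at [0.65, 0, 0.231] pointing down, gripper open.
Joint ranges: [-3.06, 3.06], [-0.37, 2.12], [-1.25, 1.32], [0.18, 2.47], [-1.1, 4.24], [0.23, 1.98], [-2.94, 2.94]. Speed limits (rad/s): [2.57, 2.57, 3.14, 3.14, 3.14, 3.14, 3.14].

## Interface

Orientations are given as a unit quaternion [w, x, y, z].
In Python, from cell import env, imaging, close_job gives the robot as it stands.
- The arm moves only by the tool drive_tool, never from a script. Its argument "steps" is a list that holds one entry, the list of rows, each a list of 7 numbers: the shift along the tool's x, y, z in m, then the turn, a rotation vector about the tool's x, y, z in rad, then the opening, from -1 (shut) to 1 (fully open), so that 0 is half open. A call has 1 to 8 rows; each row is the pose to reach, as a shift and turn from the pose commanded when the call began, along the tool's axes at that moment; what a row does not reach only later rows make up. A row lasts 1/10 s, in which the tool goes at most 50 mm and 8.59 degrees, less where a joint would pass 70% of its speed; a pose out of reach is approached as far as the arm can. A call with a gripper value outside its range is refused whole. The fingers move at their own pace and stop on an object; the grip force is fixed at half the most. Time passes only in rows, so rows that repeat a pose let the fingers close. It gives the time, the measured TCP pose, the force and the opening at its end, in the units of the state.
- env.sense(): the state, without advancing time (a new reading comes with each control period).
- imaging.grab_frame(name): name is "scene" or "side" or "wrist"; returns the picture (384x512x3 uint8, red, green, blue); there is no depth.
- imaging.get_calibration(name): a dict with "camera_matrix" (3x3 intrinsics, pixels), "dist_coeffs" ([k1, k2, p1, p2, k3] as OpenCV has them; the pictures are not rectified), "origin" and "attitude" of the camera in the world. Camera axes: x right, y down, z forward; pixel columns grow to the right and rows downward; lengths in m; the calibration is good to about 2 mm. A picture is of the moment at which its call begins: read the wrist's pose just before it. get_calibration takes no time and is no camera call; for the wrist camera it gives the pose at the moment of the call.
- close_job(): hands the job in, once; it reports no verdict.
The state is a dict: "time_s": time; "joint_positions": joint angles; "qd": joint speeds; "effort": joint torques, N m; "tcp_pos": TCP position; "tool_rot": TCP orientation; "contact_force": force on the tool from outside, world axes, zero at the start; "moment": the same for the moment, N m; "opening": finger opening in m.
Only numpy, scipy, OpenCV 4.12 (cv2) and the standard library are available. Lean on these libraries where they do the work, as an engineer would, in place of code of your own. Each camera call takes 0.05 s, during which the arm holds its last target.

## Task

An empty foam box stands on the portion scale, ready for cut fruit. With the closed fingertips, press the scale's long bar-shaped tare key fully down and let it up, then push the label printer's open cover down until it is fully shut, then press the printer's large round feed key fully down and let it up. Leave the scale's small round key and the printer's small square key alone, do not lift the cover, and do not move the box or the other things on the table.

Things in the scene. Friction and masses are not known exactly. Their poses are not given: they have to be found in the camera images.
- scale: White portion scale, fixed, 250 x 230 mm (x by y). Origin: centre of its underside; +x points to its back, z up. Along its front (-x) edge runs a key strip, 45 mm above the table, with a flat dark display in the middle and one key either side of it. Behind the strip is the steel platform, 175 x 215 mm, its top 58 mm above the table, with the foam box on it (top of the box 100 mm above the table).
- printer: Grey label printer, fixed, 180 x 140 mm (x by y), 86 mm high. Origin: centre of its underside; +x points to its back, z up. Two keys stand side by side on top along its front (-x) edge, one either side of the middle. Behind them is the white hinged cover. The cover's hinge runs along y, at x = +80 mm, z = 88 mm of this frame.
- tare_top (a point): Centre of the top of the tare key: light grey bar, 20 mm (scale's x) by 46 mm (scale's y), on the scale's strip, left or right of the display; top 59 mm above the table. Its axes are the scale's. It slides straight down along its joint, travel 6 mm, and springs back: 1.2 N starts it, 4 N holds it fully down. Even when fully down it stays 2 mm above its bezel.
- tare (a joint): Tare key travel in m: 0 up, 0.006 fully down.
- power (a joint): The scale's other key, a small round one, 18 mm across, 144 mm from the tare key on the other side of the display, same height. Must not be pressed. Travel in m: 0 up, 0.006 down.
- cover (a joint): Printer cover's hinge angle in rad: 0 shut, grows as the front edge rises; it starts ajar at 0.35 to 0.65. The hinge is stiff (0.25 N m), so the cover stays where it is left: about 3 to 5 N straight down 70 mm from the hinge moves it.
- cover_push (a point): Point on the top face of the cover, on its middle line, 70 mm from the hinge line; moves with the cover. The cover is a plate 115 mm long (hinge to front edge), 128 mm wide, 8 mm thick. When shut this point lies at x = +10 mm, y = 0, z = 96 mm of the printer's frame.
- feed_top (a point): Centre of the top of the feed key: white round, 26 mm across, on the printer's front strip, left or right of the middle; top 100 mm above the table. It slides straight down along its joint, travel 6 mm, and springs back: 1.2 N starts it, 4 N holds it fully down. Even when fully down it stays 2 mm above its bezel.
- feed (a joint): Feed key travel in m: 0 up, 0.006 fully down.
- cancel (a joint): The printer's other key, a small square one, 13 x 13 mm, 84 mm from the feed key, same height. Must not be pressed. Travel in m: 0 up, 0.006 down.
- box: Bystander: empty open white foam box, 120 x 150 x 42 mm, loose on the scale's platform. Origin: centre of its underside.
- shaker: Bystander: steel shaker, 40 mm across, 72 mm high, standing between scale and printer. Origin: centre of its underside.
- roll: Bystander: spare white label roll, 60 mm across, 50 mm high, on end behind the machines. Origin: centre of its underside.
- bowl: Bystander: steel bowl, 130 mm across, 60 mm high, on the left. Origin: centre of its underside.
- cup: Bystander: clear plastic cup, 72 mm across, 90 mm high, on the right. Origin: centre of its underside.
- jar: Bystander: closed glass jar, 50 mm across, 80 mm high, on the left at the back. Origin: centre of its underside.

How it is judged:
By the outcome, as a careful person would: the job done as asked, in the order asked, and still so for the second after the job is handed in, with the robot touching nothing.
It also fails if it takes over 48 s, if anything falls off the work surface, if the arm or the gripper's body presses on something with over 40 N, if the wrist force passes 120 N, or if a joint passes its speed limit or range.

## Working session

There is one attempt and no reset: what is moved stays moved. The work goes in short steps, Python scripts to look and compute and a tool call to move; the robot and the scene stay as the last step left them, time stands still between calls to the robot, and variables do not carry over. Pictures are saved under pics/ and viewed, and the job is handed in when it is done.

Besides the shell and the picture viewer there is one more tool, called after ">>>" as name(argument=value, ...) on one line, values as JSON. drive_tool: Moves the arm, as the interface text tells. Its arguments: {"type":"object","properties":{"steps":{"type":"array"}},"required":["steps"]}

```bash
mkdir -p pics; ls; cat > h.py <<'E'
import numpy as np,cv2
from cell import env,imaging,close_job
from scipy.spatial.transform import Rotation as R
E
python3 - <<'E'
from h import *
for n in("scene","side","wrist"):
    c=imaging.get_calibration(n);print(n,c)
    cv2.imwrite(f"pics/{n}0.png",imaging.grab_frame(n)[:,:,::-1])
print(env.sense())
E
```

```text
pics
scene {'camera_matrix': array([[423.15818539,   0.        , 255.87277889],
       [  0.        , 423.15818539, 190.00298583],
       [  0.        ,   0.        ,   1.        ]]), 'dist_coeffs': array([-0.10581415,  0.        ,  0.        ,  0.        ,  0.        ]), 'origin': array([1.47401036, 0.56351326, 1.0256823 ]), 'attitude': array([-0.19807158,  0.45153242,  0.78915524, -0.36622415])}
side {'camera_matrix': array([[469.20635747,   0.        , 258.07130705],
       [  0.        , 469.20635747, 191.1503155 ],
       [  0.        ,   0.        ,   1.        ]]), 'dist_coeffs': array([-0.08972403,  0.        ,  0.        ,  0.        ,  0.        ]), 'origin': array([-0.04323413,  0.84507949,  0.8015911 ]), 'attitude': array([ 0.1481191 , -0.27652622,  0.83635045, -0.44956858])}
wrist {'camera_matrix': array([[269.91321767,   0.        , 256.80895526],
       [  0.        , 269.91321767, 193.67401843],
       [  0.        ,   0.        ,   1.        ]]), 'dist_coeffs': array([-0.0275609,  0.       ,  0.       ,  0.       ,  0.       ]), 'origin': array([0.65050441, 0.07432513, 0.37310089]), 'attitude': array([ 1.47035607e-01,  9.89130868e-01, -3.64825030e-04, -7.23596022e-04])}
{'time_s': 0.15, 'joint_positions': array([-0.0658151 ,  0.62914607,  0.03844189,  1.51809304, -0.02696452,
        0.99628959, -0.01994994]), 'qd': array([ 0.00126847, -0.00129229,  0.00033753, -0.00481339, -0.0014085 ,
        0.00110614,  0.00140462]), 'effort': array([ 2.19518879e-03, -5.63800478e+01,  1.22790758e+00, -1.93650573e+01,
        1.11919764e-02,  7.40401709e-03, -1.44664841e-05]), 'tcp_pos': array([6.49552274e-01, 3.71056307e-05, 2.30606659e-01]), 'tool_rot': array([-7.07095292e-01,  7.07117914e-01, -4.69240108e-04, -5.33409100e-04]), 'contact_force': array([ 0.88733422, -0.33584495, -0.60510207]), 'moment': array([ 0.0111382 , -0.00512061, -0.00498918]), 'opening': 0.08515404329534121}
```

View pics/scene0.png

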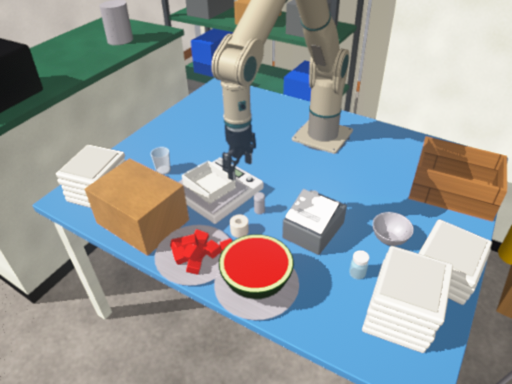

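View pics/side0.png

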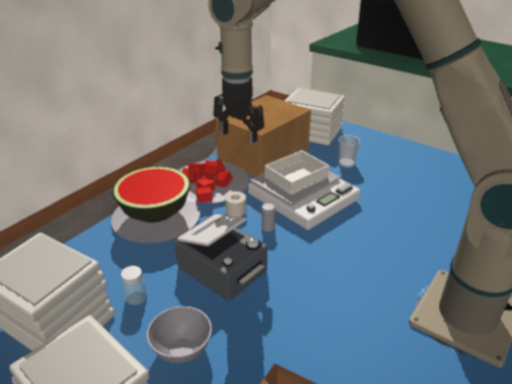

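View pics/wrist0.png

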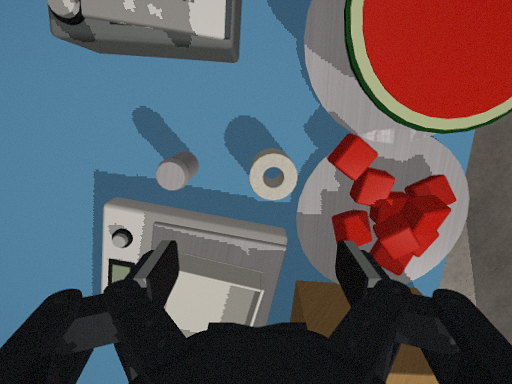

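```bash
python3 - <<'E'
import cv2
a=cv2.imread("pics/side0.png")
cv2.imwrite("pics/side0c.png",cv2.resize(a[140:310,160:380],None,fx=3.5,fy=3.5,interpolation=cv2.INTER_CUBIC))
a=cv2.imread("pics/scene0.png")
cv2.imwrite("pics/scene0c.png",cv2.resize(a[140:260,150:360],None,fx=3.8,fy=3.8,interpolation=cv2.INTER_CUBIC))
E
```

```text
(no output)
```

View pics/side0c.png

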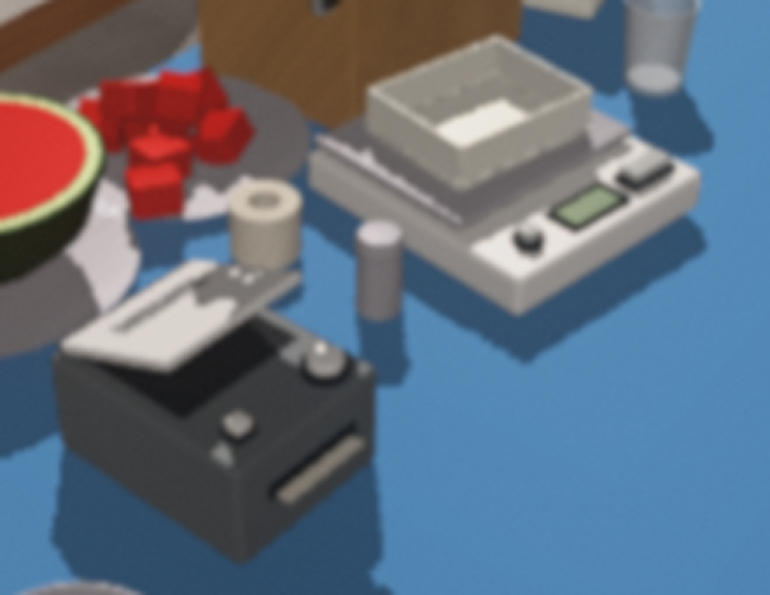

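View pics/scene0c.png

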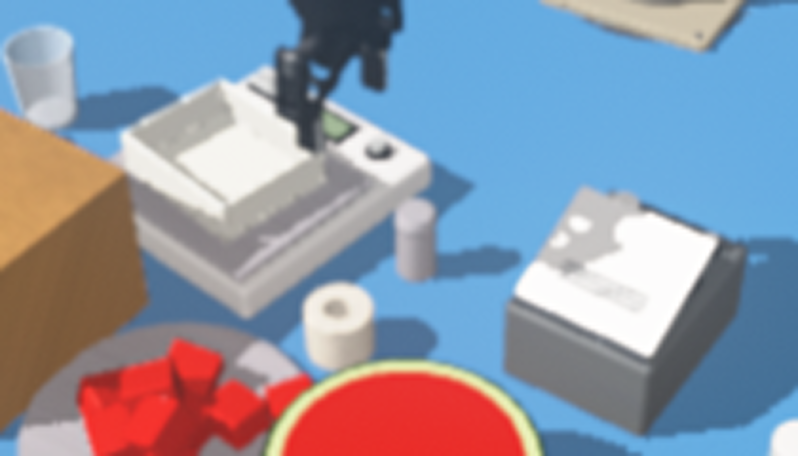

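```bash
cat >> h.py <<'E'
def cal(n):
    c=imaging.get_calibration(n);q=c["attitude"]
    return c["camera_matrix"],c["dist_coeffs"],c["origin"],R.from_quat([q[1],q[2],q[3],q[0]]).as_matrix()
def ray(c,uv):
    K,d,o,Rm=c
    p=cv2.undistortPoints(np.array(uv,float).reshape(-1,1,2),K,d).reshape(-1,2)
    return o,(Rm@np.c_[p,np.ones(len(p))].T).T
def onz(c,uv,z):
    o,v=ray(c,uv);return o+v*((z-o[2])/v[:,2])[:,None]
def proj(c,P):
    K,d,o,Rm=c
    rv=cv2.Rodrigues(Rm.T)[0]
    return cv2.projectPoints(np.array(P,float),rv,-Rm.T@o,K,d)[0].reshape(-1,2)
def snap(n,f):
    c=cal(n);im=imaging.grab_frame(n)[:,:,::-1].copy();cv2.imwrite(f"pics/{f}.png",im);return c,im
E
python3 - <<'E'
from h import *
c=cal("side")
f=lambda x,y:(160+x/3.5,140+y/3.5)
print("tare,power",onz(c,[f(645,168),f(528,238)],.059))
print("feed,cancel",onz(c,[f(325,358),f(238,424)],.100))
print("shaker top",onz(c,[f(380,232)],.072),"roll",onz(c,[f(265,198)],.05))
print(onz(c,[f(375,370),f(240,470),f(60,355)],.086))
print("scene power",onz(cal("scene"),[(150+379/3.8,140+150/3.8)],.059))
w=cal("wrist");print("wrist power",onz(w,[(122,238)],.059),"feed",onz(w,[(63,5)],.1))
E
```

```text
tare,power [[ 0.43346768 -0.21941419  0.059     ]
 [ 0.45977019 -0.07553622  0.059     ]]
feed,cancel [[0.46902264 0.1737756  0.1       ]
 [0.4738953  0.25864101 0.1       ]]
shaker top [[0.54644668 0.00160801 0.072     ]] roll [[ 0.6672565  -0.00687603  0.05      ]]
[[0.44468126 0.15036359 0.086     ]
 [0.45602596 0.27910489 0.086     ]
 [0.62583361 0.26600882 0.086     ]]
scene power [[ 0.48321612 -0.07613526  0.059     ]]
wrist power [[ 0.47590728 -0.08095302  0.059     ]] feed [[0.47692741 0.16783035 0.1       ]]
```

>>> drive_tool(steps=[[[-0.045, 0.01, -0.02, 0, 0, 0, -1], [-0.09, 0.02, -0.06, 0, 0, 0, -1], [-0.12, 0.03, -0.1, 0, 0, 0, -1], [-0.15, 0.04, -0.14, 0, 0, 0, -1], [-0.18, 0.05, -0.18, 0, 0, 0, -1], [-0.19, 0.05, -0.22, 0, 0, 0, -1], [-0.19, 0.05, -0.27, 0, 0, 0, -1], [-0.19, 0.05, -0.27, 0, 0, 0, -1]]])

```text
time_s: 0.95
tcp_pos: [0.4579, -0.2783, 0.1814]
tool_rot: [-0.705, 0.709, -0.004, 0.004]
contact_force: [0.4, 0.2, 0.4]
opening: 0.0
```

```bash
python3 - <<'E'
from h import *
c,im=snap("wrist","w1");s=env.sense();print(s["tcp_pos"],s["tool_rot"],s["opening"],np.abs(s["qd"]).max(),s["time_s"],s["contact_force"])
cv2.imwrite("pics/w1b.png",cv2.resize(im,None,fx=1.5,fy=1.5))
E
```

```text
[ 0.45870748 -0.27501635  0.1812313 ] [-0.7061939   0.70800774 -0.00271258  0.00280432] 0.0001284480135010317 0.06609460703180602 1.0 [ 0.07697104  0.65393407 -0.50317762]
```

View pics/w1b.png

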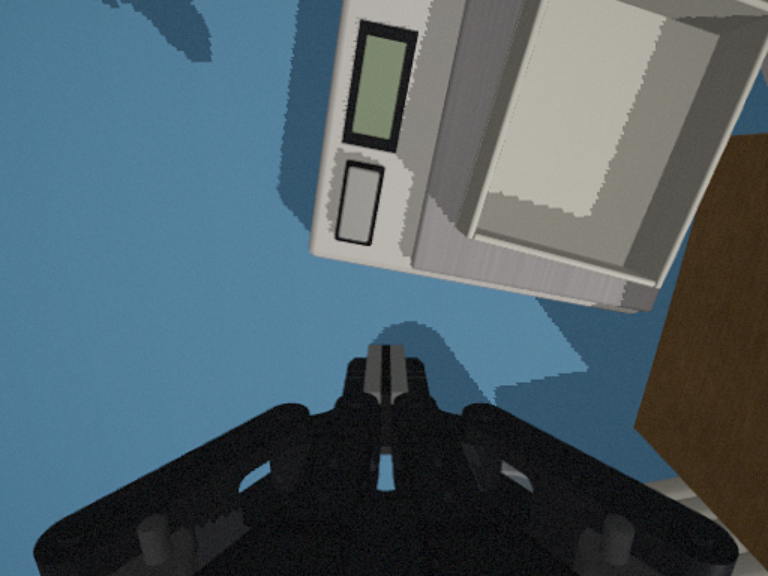

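```bash
python3 - <<'E'
from h import *
c=cal("wrist")
q=np.array([(350,167),(382,170),(370,242),(340,238)])/1.5
P=onz(c,q,.059);print(P,P.mean(0),np.linalg.norm(np.diff(P,axis=0),axis=1))
im=cv2.imread("pics/w1.png");g=cv2.cvtColor(im,cv2.COLOR_BGR2GRAY)
m=((g>130)&(g<200)).astype(np.uint8);m[:,:222]=0;m[:,258:]=0;m[:106]=0;m[166:]=0
n,l,st,ce=cv2.connectedComponentsWithStats(m,connectivity=4)
k=l[136,241];print(st[k],ce[k],onz(c,[ce[k]],.059))
s=env.sense();print(s["tcp_pos"],s["tool_rot"],onz(c,[(385/1.5,346/1.5)],s["tcp_pos"][2]))
Rm=R.from_quat(s["tool_rot"][[1,2,3,0]]);print(Rm.inv().apply(onz(c,[ce[k]],.059)[0]-s["tcp_pos"]))
E
```

```text
[[ 0.43812162 -0.20038998  0.059     ]
 [ 0.45815847 -0.20239206  0.059     ]
 [ 0.44973868 -0.24799469  0.059     ]
 [ 0.43004761 -0.24515243  0.059     ]] [ 0.44401659 -0.22398229  0.059     ] [0.02013663 0.04637341 0.01989514]
[227 112  25  49 871] [238.76463835 136.00344432] [[ 0.44260265 -0.22327223  0.059     ]]
[ 0.45870748 -0.27501635  0.1812313 ] [-0.7061939   0.70800774 -0.00271258  0.00280432] [[ 0.45947331 -0.2663663   0.1812313 ]]
[-0.01652512  0.12209621  0.0519302 ]
```

```bash
python3 - <<'E'
from h import *
imaging.grab_frame("side");
s=env.sense();c,im=snap("wrist","w2");print(s["tcp_pos"],s["tool_rot"],np.abs(s["qd"]).max())
g=cv2.cvtColor(im,cv2.COLOR_BGR2GRAY)
m=((g>130)&(g<200)).astype(np.uint8);m[:,:222]=0;m[:,258:]=0;m[:106]=0;m[172:]=0
n,l,st,ce=cv2.connectedComponentsWithStats(m,connectivity=4)
k=l[138,240];print(st[k],ce[k])
print(cv2.minAreaRect(np.argwhere(l==k)[:,::-1].astype(np.float32)))
p=onz(c,[cv2.minAreaRect(np.argwhere(l==k)[:,::-1].astype(np.float32))[0]],.059)[0];print(p)
s=env.sense()
Rm=R.from_quat(s["tool_rot"][[1,2,3,0]]);print(s["tcp_pos"],Rm.inv().apply(p-s["tcp_pos"]))
cv2.imwrite("pics/w2c.png",cv2.resize(im[0:260,180:440],None,fx=2.3,fy=2.3))
E
```

```text
[ 0.4593567  -0.27171909  0.18106421] [-0.70702567  0.70718506 -0.00150045  0.00132038] 0.052512774853408106
[225 120  26  48 854] [237.84192037 143.38407494]
((237.98866271972656, 143.49815368652344), (19.05153465270996, 45.74663162231445), 9.246112823486328)
[ 0.44212005 -0.22693384  0.059     ]
[ 0.45986123 -0.26961087  0.1810177 ] [-0.01773155  0.12206762  0.04253804]
```

View pics/w2c.png

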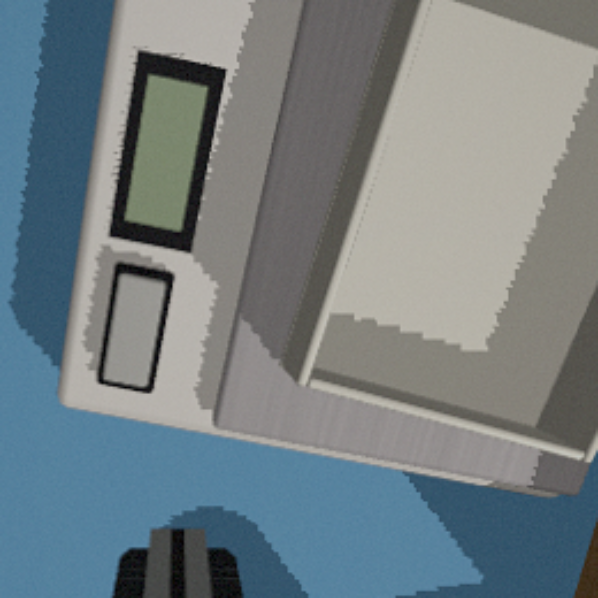

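>>> drive_tool(steps=[[[-0.018, 0.02, 0.043, 0, 0, 0, -1], [-0.018, 0.06, 0.043, 0, 0, 0, -1], [-0.018, 0.1, 0.043, 0, 0, 0, -1], [-0.018, 0.11, 0.043, 0, 0, 0, -1], [-0.018, 0.11, 0.043, 0, 0, 0, -1], [-0.018, 0.11, 0.043, 0, 0, 0, -1]]])

```text
time_s: 1.7
tcp_pos: [0.4431, -0.2267, 0.0724]
tool_rot: [-0.707, 0.707, 0.001, 0.0]
contact_force: [-1.4, -0.8, 0.2]
opening: 0.0001
```

```bash
python3 - <<'E'
from h import *
s=env.sense();c,im=snap("wrist","w3");print(s["tcp_pos"],s["contact_force"])
cv2.imwrite("pics/w3c.png",cv2.resize(im[60:300,130:390],None,fx=2.3,fy=2.3))
c,im=snap("side","s3");
cv2.imwrite("pics/s3c.png",cv2.resize(im[100:260,220:420],None,fx=3.5,fy=3.5))
E
```

```text
[ 0.44305313 -0.22669352  0.07235405] [-1.36336317 -0.8048218   0.17318205]
```

View pics/w3c.png

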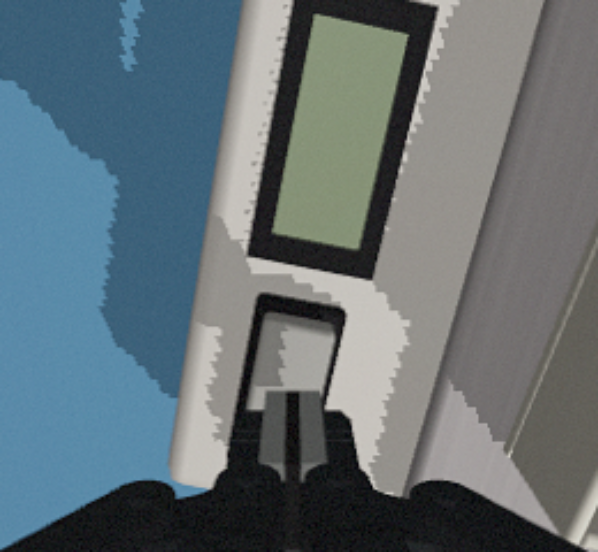

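View pics/s3c.png

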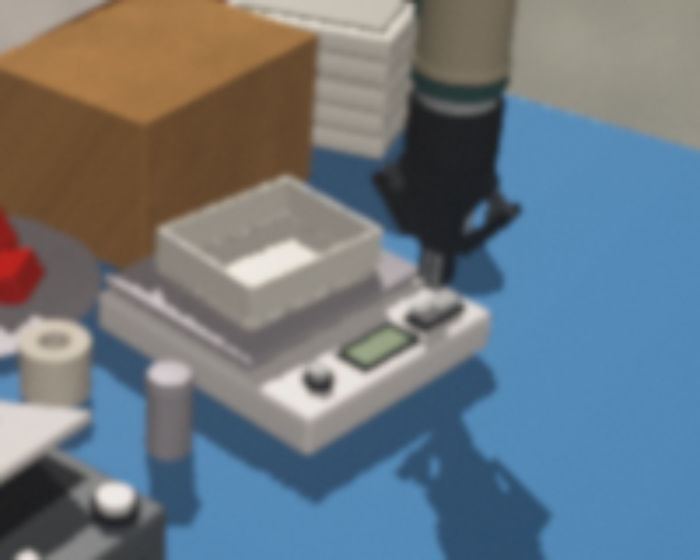

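>>> drive_tool(steps=[[[0, 0.006, 0, 0, 0, 0, -1], [0, 0.012, 0, 0, 0, 0, -1], [0, 0.015, 0, 0, 0, 0, -1], [0, 0.018, 0, 0, 0, 0, -1], [0, 0.018, 0, 0, 0, 0, -1], [0, 0.018, 0, 0, 0, 0, -1]]])

```text
time_s: 2.4
tcp_pos: [0.4424, -0.2272, 0.0534]
tool_rot: [-0.707, 0.707, 0.0, 0.0]
contact_force: [1.9, -0.1, 3.9]
opening: -0.0002
```

>>> drive_tool(steps=[[[0, 0.002, 0, 0, 0, 0, -1], [0, 0.003, 0, 0, 0, 0, -1], [0, 0.003, 0, 0, 0, 0, -1], [0, 0.003, 0, 0, 0, 0, -1]]])

```text
time_s: 2.8
tcp_pos: [0.4425, -0.2272, 0.0526]
tool_rot: [-0.707, 0.707, 0.001, 0.001]
contact_force: [-2.7, 2.0, 27.4]
opening: 0.0005
```

>>> drive_tool(steps=[[[0, -0.04, 0, 0, 0, 0, -1], [0, -0.09, 0, 0, 0, 0, -1], [0, -0.13, 0.01, 0, 0, 0, -1], [0.01, -0.17, 0.04, 0, 0, 0, -1], [0.02, -0.19, 0.08, 0, 0, 0, -1], [0.03, -0.19, 0.12, 0, 0, 0, -1], [0.04, -0.19, 0.16, 0, 0, 0, -1], [0.05, -0.19, 0.2, 0, 0, 0, -1]]])

```text
time_s: 3.6
tcp_pos: [0.4916, -0.0254, 0.2403]
tool_rot: [0.707, -0.707, 0.0, 0.0]
contact_force: [1.3, 0.2, 0.6]
opening: -0.0
```

```bash
python3 - <<'E'
from h import *
c,im=snap("side","s4");
cv2.imwrite("pics/s4c.png",cv2.resize(im[140:310,160:380],None,fx=3.5,fy=3.5,interpolation=cv2.INTER_CUBIC))
E
```

```text
(no output)
```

View pics/s4c.png

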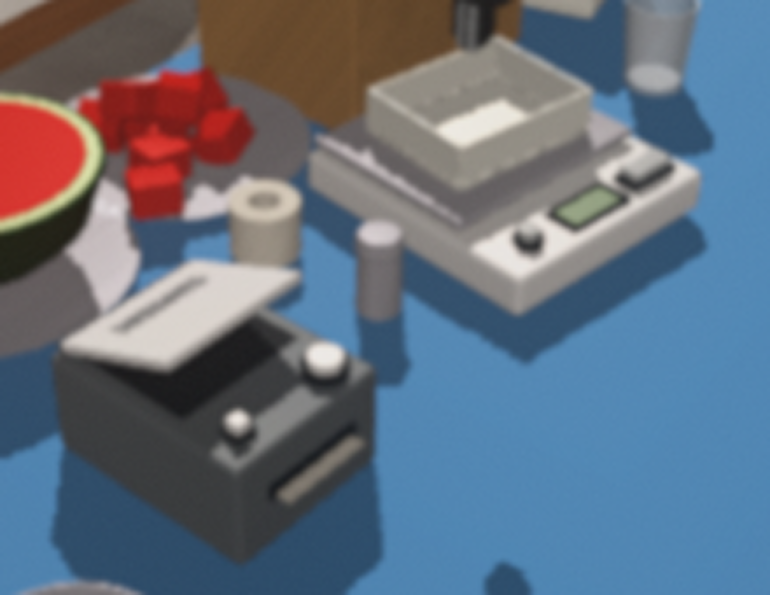

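Tare key is back up, the box is unmoved, and the printer is now in view (cover ajar, feed key at crop (325,355)). Moving over the printer to measure.

>>> drive_tool(steps=[[[0.01, 0, 0.05, 0, 0, 0, -1], [0.02, 0, 0.1, 0, 0, 0, -1], [0.03, 0, 0.14, 0, 0, 0, -1], [0.04, 0, 0.18, 0, 0, 0, -1], [0.04, 0, 0.21, 0, 0, 0, -1], [0.04, 0, 0.21, 0, 0, 0, -1], [0.04, 0, 0.21, 0, 0, 0, -1], [0.04, 0, 0.21, 0, 0, 0, -1]]])

```text
time_s: 4.45
tcp_pos: [0.5318, 0.1812, 0.2399]
tool_rot: [-0.707, 0.708, -0.001, 0.0]
contact_force: [0.3, -0.4, 0.0]
opening: 0.0002
```

```bash
python3 - <<'E'
from h import *
s=env.sense();c,im=snap("wrist","w5");print(s["tcp_pos"],np.abs(s["qd"]).max())
np.save("w5c.npy",np.array(c,dtype=object),allow_pickle=True)
cv2.imwrite("pics/w5c.png",cv2.resize(im,None,fx=1.5,fy=1.5))
E
```

```text
[0.53175449 0.18116577 0.23992778] 0.012250905326874829
```

View pics/w5c.png

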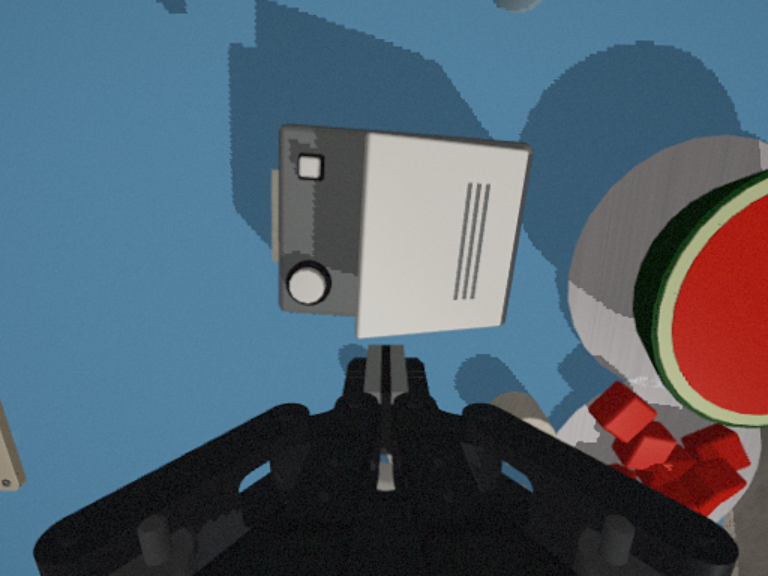

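```bash
python3 - <<'E'
from h import *
c=np.load("w5c.npy",allow_pickle=True)
im=cv2.imread("pics/w5.png");g=cv2.cvtColor(im,cv2.COLOR_BGR2GRAY)
n,l,st,ce=cv2.connectedComponentsWithStats((g>150).astype(np.uint8),connectivity=4)
f=ce[l[190,205]];k=ce[l[111,207]];print(f,k,st[l[190,205]],st[l[111,207]])
F=onz(c,[f],.1)[0];C=onz(c,[k],.1)[0];print(F,C,np.linalg.norm(F-C))
y=(C-F)[:2]/np.linalg.norm((C-F)[:2]);x=np.array([y[1],-y[0]]);print("yaw",np.degrees(np.arctan2(x[1],x[0])))
mid=(F+C)[:2]/2
# back corners of body at z~.086/.088 and front corners
B=onz(c,np.array([(280,126),(281,310)])/1.5,.086);print("front",(B[:,:2]-mid)@x,(B[:,:2]-mid)@y)
H=onz(c,np.array([(528,150),(503,325)])/1.5,.094);print("hinge side",(H[:,:2]-mid)@x,(H[:,:2]-mid)@y)
# front edge of cover, z for width 128: 
for z in np.arange(.12,.175,.005):
    E=onz(c,np.array([(368,132),(358,338)])/1.5,z);print(round(z,3),np.linalg.norm(E[0]-E[1]),(E[:,:2]-mid)@x,(E[:,:2]-mid)@y)
E
```

```text
[203.91927083 190.66927083] [205.67114094 111.13422819] [193 180  23  22 384] [200 105  13  13 149]
[0.47470621 0.17291843 0.1       ] [0.48133578 0.25613035 0.1       ] 0.08347559211700012
yaw -4.555185512661859
front [-0.02274578 -0.02153813] [ 0.06697832 -0.06704511]
hinge side [0.14680054 0.15013086] [ 0.06414031 -0.06318028]
0.12 0.13593507311184863 [0.03922997 0.04097101] [ 0.06500164 -0.07092229]
0.125 0.1333451665662412 [0.03946186 0.04116973] [ 0.06462743 -0.0687068 ]
0.13 0.13075526002063384 [0.03969376 0.04136846] [ 0.06425322 -0.06649132]
0.135 0.12816535347502642 [0.03992566 0.04156718] [ 0.06387901 -0.06427583]
0.14 0.125575446929419 [0.04015755 0.04176591] [ 0.0635048  -0.06206035]
0.145 0.12298554038381156 [0.04038945 0.04196463] [ 0.06313058 -0.05984487]
0.15 0.12039563383820415 [0.04062135 0.04216336] [ 0.06275637 -0.05762938]
0.155 0.11780572729259671 [0.04085324 0.04236208] [ 0.06238216 -0.0554139 ]
0.16 0.11521582074698936 [0.04108514 0.04256081] [ 0.06200795 -0.05319842]
0.165 0.11262591420138192 [0.04131703 0.04275953] [ 0.06163374 -0.05098293]
0.17 0.11003600765577448 [0.04154893 0.04295826] [ 0.06125953 -0.04876745]
```

>>> drive_tool(steps=[[[0.021, 0.03, 0.026, 0, 0, 0, -1], [0.021, 0.07, 0.026, 0, 0, 0, -1], [0.021, 0.1, 0.026, 0, 0, 0, -1], [0.021, 0.105, 0.026, 0, 0, 0, -1], [0.021, 0.112, 0.026, 0, 0, 0, -1], [0.021, 0.118, 0.026, 0, 0, 0, -1], [0.021, 0.124, 0.026, 0, 0, 0, -1], [0.021, 0.13, 0.026, 0, 0, 0, -1]]])

```text
time_s: 5.3
tcp_pos: [0.5536, 0.2093, 0.1113]
tool_rot: [0.707, -0.707, -0.001, -0.001]
contact_force: [-1.5, 0.1, 2.7]
opening: -0.0
```

>>> drive_tool(steps=[[[0, 0.005, 0, 0, 0, 0, -1], [0, 0.01, 0, 0, 0, 0, -1], [0, 0.013, 0, 0, 0, 0, -1], [0, 0.013, 0, 0, 0, 0, -1], [0, 0.013, 0, 0, 0, 0, -1], [0, 0.013, 0, 0, 0, 0, -1]]])

```text
time_s: 5.9
tcp_pos: [0.5535, 0.2088, 0.0973]
tool_rot: [-0.707, 0.707, 0.0, 0.0]
contact_force: [-0.2, 0.7, 0.0]
opening: 0.0001
```

>>> drive_tool(steps=[[[0, 0.002, 0, 0, 0, 0, -1], [0, 0.003, 0, 0, 0, 0, -1], [0, 0.004, 0, 0, 0, 0, -1], [0, 0.004, 0, 0, 0, 0, -1], [0, 0.004, 0, 0, 0, 0, -1]]])

```text
time_s: 6.4
tcp_pos: [0.5537, 0.209, 0.0959]
tool_rot: [0.707, -0.707, -0.001, -0.001]
contact_force: [-3.9, -1.5, 19.4]
opening: 0.0001
```

>>> drive_tool(steps=[[[0, 0.001, 0, 0, 0, 0, -1], [0, 0.001, 0, 0, 0, 0, -1], [0, 0.001, 0, 0, 0, 0, -1]]])

```text
time_s: 6.7
tcp_pos: [0.5538, 0.209, 0.0958]
tool_rot: [0.707, -0.707, -0.001, -0.001]
contact_force: [-5.9, -3.2, 24.8]
opening: 0.0001
```

>>> drive_tool(steps=[[[0, -0.02, 0, 0, 0, 0, -1], [0, -0.05, 0, 0, 0, 0, -1], [0, -0.08, -0.01, 0, 0, 0, -1], [-0.02, -0.1, -0.03, 0, 0, 0, -1], [-0.04, -0.1, -0.05, 0, 0, 0, -1], [-0.06, -0.1, -0.07, 0, 0, 0, -1], [-0.06, -0.1, -0.07, 0, 0, 0, -1], [-0.06, -0.1, -0.07, 0, 0, 0, -1]]])

```text
time_s: 7.5
tcp_pos: [0.4934, 0.1389, 0.1927]
tool_rot: [0.707, -0.707, -0.0, -0.001]
contact_force: [-0.0, 0.3, -0.1]
opening: -0.0002
```

```bash
python3 - <<'E'
from h import *
imaging.grab_frame("side")
s=env.sense();c,im=snap("wrist","w6");print(s["tcp_pos"],np.abs(s["qd"]).max())
g=cv2.cvtColor(im,cv2.COLOR_BGR2GRAY)
np.save("w6c.npy",np.array(c,dtype=object),allow_pickle=True)
cv2.imwrite("pics/w6c.png",cv2.resize(im,None,fx=1.5,fy=1.5))
c,im=snap("side","s6");
cv2.imwrite("pics/s6c.png",cv2.resize(im[140:310,160:380],None,fx=3.5,fy=3.5,interpolation=cv2.INTER_CUBIC))
E
```

```text
[0.49392324 0.1396187  0.19259001] 0.017020849326989423
```

View pics/w6c.png

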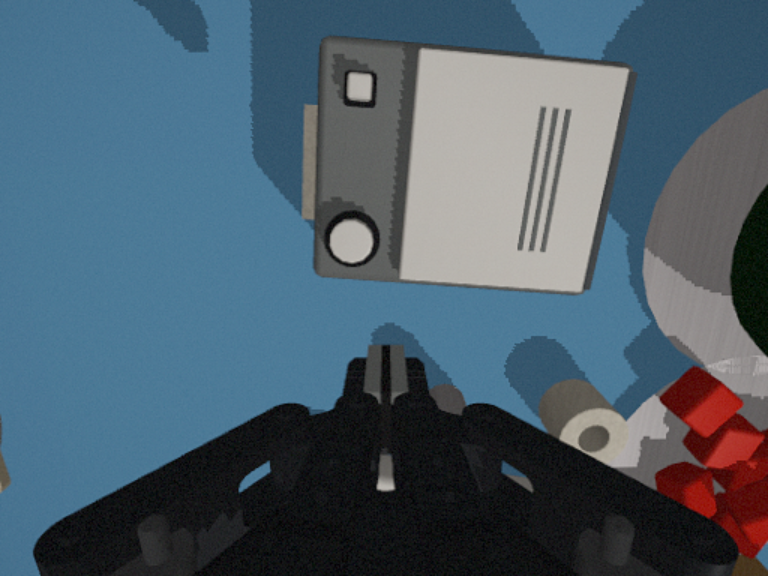

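View pics/s6c.png

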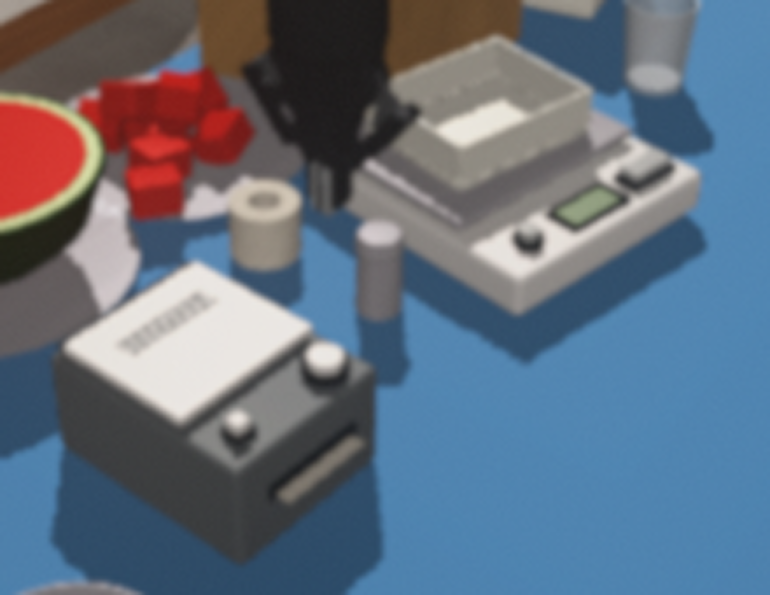

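```bash
python3 - <<'E'
from h import *
c=np.load("w6c.npy",allow_pickle=True)
g=cv2.cvtColor(cv2.imread("pics/w6.png"),cv2.COLOR_BGR2GRAY)
n,l,st,ce=cv2.connectedComponentsWithStats((g>150).astype(np.uint8),connectivity=4)
i=l[161,235];j=l[58,239];print(ce[i],st[i],st[j],onz(c,[ce[i],ce[j]],.1))
E_=None
c=np.load("w6c.npy",allow_pickle=True)
P=onz(c,np.array([(420,47),(400,278),(632,65),(583,293)])/1.5,.096);print(P,np.linalg.norm(P[0]-P[1]))
E
```

```text
[233.67487685 160.591133  ] [220 147  28  28 609] [232  49  15  17 229] [[0.47461314 0.17289172 0.1       ]
 [0.48115112 0.25575119 0.1       ]]
[[0.51336999 0.27535665 0.096     ]
 [0.5039735  0.14926414 0.096     ]
 [0.62778266 0.26784006 0.096     ]
 [0.6182343  0.1394757  0.096     ]] 0.12644213714705044
```

>>> drive_tool(steps=[[[-0.019, 0.02, 0.034, 0, 0, 0, -1], [-0.019, 0.05, 0.034, 0, 0, 0, -1], [-0.019, 0.075, 0.034, 0, 0, 0, -1], [-0.019, 0.077, 0.034, 0, 0, 0, -1], [-0.019, 0.077, 0.034, 0, 0, 0, -1], [-0.019, 0.077, 0.034, 0, 0, 0, -1]]])

```text
time_s: 8.25
tcp_pos: [0.4751, 0.1734, 0.1162]
tool_rot: [0.707, -0.707, -0.001, -0.001]
contact_force: [0.3, -0.8, -0.3]
opening: -0.0001
```

>>> drive_tool(steps=[[[0, 0.006, 0, 0, 0, 0, -1], [0, 0.012, 0, 0, 0, 0, -1], [0, 0.016, 0, 0, 0, 0, -1], [0, 0.02, 0, 0, 0, 0, -1], [0, 0.022, 0, 0, 0, 0, -1], [0, 0.022, 0, 0, 0, 0, -1]]])

```text
time_s: 8.85
tcp_pos: [0.4742, 0.173, 0.094]
tool_rot: [0.707, -0.707, -0.0, -0.0]
contact_force: [-1.0, -0.7, 8.7]
opening: -0.0
```

>>> drive_tool(steps=[[[0, 0.002, 0, 0, 0, 0, -1], [0, 0.002, 0, 0, 0, 0, -1], [0, 0.002, 0, 0, 0, 0, -1]]])

```text
time_s: 9.15
tcp_pos: [0.4743, 0.173, 0.0936]
tool_rot: [0.707, -0.707, -0.0, -0.001]
contact_force: [-5.5, -1.8, 25.9]
opening: 0.0001
```

>>> drive_tool(steps=[[[0, -0.02, 0, 0, 0, 0, -1], [0, -0.05, 0, 0, 0, 0, -1], [0, -0.09, 0, 0, 0, 0, -1], [0.01, -0.12, -0.03, 0, 0, 0, -1], [0.02, -0.14, -0.06, 0, 0, 0, -1], [0.02, -0.14, -0.06, 0, 0, 0, -1], [0.02, -0.14, -0.06, 0, 0, 0, -1]]])

```text
time_s: 9.85
tcp_pos: [0.4941, 0.1125, 0.2315]
tool_rot: [0.707, -0.707, 0.001, -0.001]
contact_force: [-0.8, -0.1, -0.1]
opening: 0.0003
```

```bash
python3 - <<'E'
from h import *
c,im=snap("wrist","w7")
b=cv2.resize(im[:240,120:470],None,fx=2.2,fy=2.2)
c,im=snap("side","s7");s=env.sense();print(s["tcp_pos"],s["contact_force"],s["time_s"])
cv2.imwrite("pics/s7c.png",cv2.resize(im[140:310,160:380],None,fx=3.5,fy=3.5,interpolation=cv2.INTER_CUBIC))
cv2.imwrite("pics/w7c.png",b)
E
```

```text
[0.49301625 0.11396826 0.2304492 ] [-0.42414588  0.47342118 -0.08466002] 9.95
```

View pics/s7c.png

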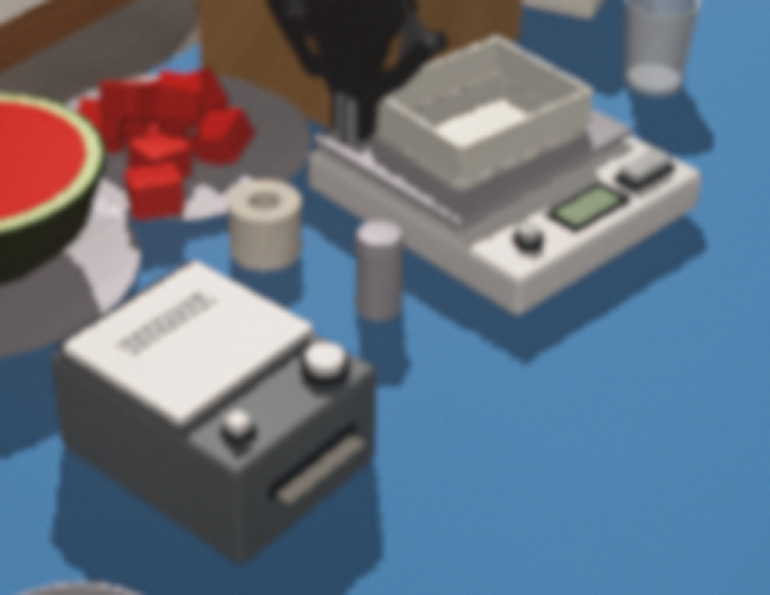

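View pics/w7c.png

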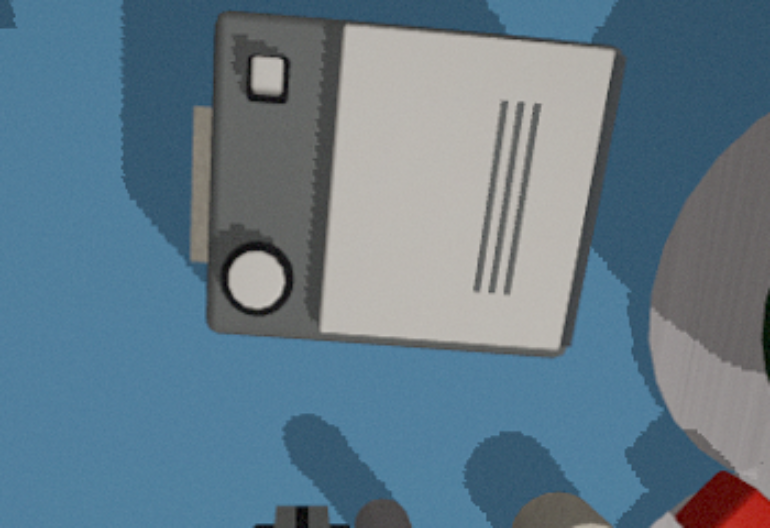

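The pictures show the cover flat and shut, both keys up, the box and other things in place, and the gripper clear.

```bash
python3 -c "
from h import *
print(close_job())"
```

```text
the job is handed in; nothing more can be done
None
```

I pressed the tare key, shut the printer cover and pressed the feed key, in that order, and handed the job in at about 10 s.

- **Tare key:** I pressed it to its stop with the closed fingertips. The tip went down to 52.6 mm (expected 53 mm) at about 27 N, and the key came back up.
- **Cover:** I pushed it down to its stop at 95.8 mm (expected 96 mm) at about 25 N. It looks flat and shut in both the wrist and side pictures.
- **Feed key:** I pressed it to its stop at 93.6 mm (expected 94 mm) at about 26 N. It is up again in the last pictures.

In the last side picture, the box, shaker, roll and cup are where they started. I did not check the bowl and jar at the end, but the arm never went near them. The small round key and the small square key were never touched. The gripper was clear of everything, with readings under 1 N.

One disagreement came up: the first wrist measurement of the tare key was about 3 mm off because the arm was still settling. I measured it again before pressing. No other check failed.

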